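Hang the plaster spatula back on the crowded hook rack

TASK

Take the plaster spatula out of the wooden block and hang it on the free middle hook of the tool rack: bring its bolster in over the hook's lips, push it gently back against the sprung pad, then lower it until it sits fully home behind the lips, upright, its flat blade facing the front like its neighbours, and let go. Never force it, and do not knock the two tools hanging beside it or disturb the plaster cast and the bowl.

Things in the scene. Friction and masses are not known exactly. Their poses are not given: they have to be found in the camera images.
- spatula_grip (a point): Centre of the upright spatula's wooden handle, 18 (x) x 20 (y) x 84 tall; grip here, on the x faces. z up along the spatula, x normal to the blade's face. Under the handle: square steel bolster 24 (x) x 26 (y) x 6, underside 48 below this point; shank 8 in diameter, 48 to 78 below; flat blade 2.5 x 30 (y), 78 to 138 below. About 110 g. Stands in the block at the start.
- block: Fixed wooden block 80 (x) x 90 (y) x 95 tall with a slot 11 (x) x 35 (y) through it from the top; the spatula stands in the slot, its bolster resting on the block's top. Origin at the centre of the underside; x and y as the spatula's.
- rack: Fixed rack, origin mid-underside, x into the hooks, z up: base x -25 to 95, 250 wide, 12 thick; cross rail x 45 to 65, z 118 to 142; posts at y +-105. Three fork hooks 50 apart along y, open to -x; outer ones taken, middle (y 0) free. The middle hook is clamped by hand, up to 16 mm nearer or farther in x than nominal; this is not measured: feel for it. Top of all at z 166.
- seat (a point): Nominal place (rack x 0, y 0, z 150; real hook differs in x) of the underside of the seated bolster, on top of the middle hook's two spring-steel prongs (8 thick, slot 13 wide, give 1 mm per 4 N pressed down). At their tips, lips 5 high and 5 thick; the seated bolster's front face is against the lips' rear, 12 mm towards -x from here. Lower horns, 16 long, lead the shank in.
- pad_face (a point): Nominal face of the sprung rubber pad (14 wide, from 0.5 to 14 above the prong tops; differs in x with the hook). It meets the bolster's rear when the spatula is 3 mm short of its seat: 2.5 N at touch, 0.7 N/mm more, solid 6.5 mm after touch. Come in with the bolster 8 mm over the prongs, press 4 to 5.5 mm past first touch, lower, let go; the pad holds it to the lips.
- knife_mid (a point): Middle of the handle of the plaster knife (turned round handle up to 22 thick and 76 tall, pointed blade) that hangs on one of the outer hooks with the same bolster; its top is 38 above this point. Bystander, must not be knocked.
- scraper_mid (a point): Middle of the handle of the scraper (flat handle 15 x 22 x 70, blade with 34 wide end) that hangs on the other outer hook with the same bolster; its top is 35 above this point. Bystander, must not be knocked.
- cast: Loose plaster cast of a dental arch, 58 x 64 x 31 tall, on the table. Origin at the centre of its underside. Bystander.
- bowl: Loose dark rubber mixing bowl, 100 across, 45 tall, on the table in front of the rack. Origin at the centre of its underside. Bystander.

How it is judged:
On the way:
1. the spatula is lifted up out of the block (z of spatula_grip in the frame of block above 0.235 m), for 0.1 s.
At the end, for the whole second after the job is handed in: Spatula released and still on the middle hook, handle centre 198 mm (+-2.5) above the rack's underside, within 7 mm sideways, 22 mm in depth of nominal, upright to 0.08 rad, facing front to 0.2 rad; knife and scraper upright to 0.1 rad, moved under 6 mm; cast and bowl under 20 mm (z of spatula_grip in the frame of rack between 0.1955 and 0.2005 m and y of spatula_grip in the frame of rack between -0.007 and 0.007 m and x of spatula_grip in the frame of rack between -0.022 and 0.022 m and angle between spatula_grip's own z axis and vertical below 0.08 rad and angle between the x axis of spatula_grip and the x axis of rack, either way round below 0.2 rad and linear speed of spatula below 0.02 m/s and distance of each of knife_mid, scraper_mid from where it was at the start of the episode below 0.006 m and angle between each of knife_mid, scraper_mid's own z axis and vertical below 0.1 rad and distance of each of cast, bowl from where it was at the start of the episode below 0.02 m); the robot touches nothing.
It fails at once if the spatula is forced: more than 25 N between it and the rack (contact force between spatula and rack above 25 N).
It fails at once if the knife is knocked: moved by more than 10 mm, or hit with more than 5 N by the spatula or the robot (distance of knife_mid from where it was at the start of the episode above 0.01 m or contact force between any of spatula, the arm, the fingers and knife above 5 N).
It fails at once if the scraper is knocked: moved by more than 10 mm, or hit with more than 5 N by the spatula or the robot (distance of scraper_mid from where it was at the start of the episode above 0.01 m or contact force between any of spatula, the arm, the fingers and scraper above 5 N).
It fails at once if the cast or the bowl is pushed more than 30 mm (distance of any of cast, bowl from where it was at the start of the episode above 0.03 m).
It also fails if it takes over 61 s, if anything falls off the work surface, if the arm or the gripper's body presses on something with over 40 N, if the wrist force passes 120 N, or if a joint passes its speed limit or range.

ROBOT

A 7-joint arm with a two-finger parallel gripper is mounted at the origin on the work surface. World frame = base frame: x ahead of the robot, y to its left, z up, the work surface at z = 0. Lengths are in m, angles in rad, forces in N, time in s.
With the tool pointing down it reaches from about 0.35 to 0.9 m from the base axis. Payload 8.1 kg.
Tool frame: the origin (TCP) lies at the very end of the fingers, on their centre line; the grasp point (between the pads) lies 19 mm behind it; x points along the fingers, y is the direction in which the jaws open and shut, and the axes are right-handed (so a half turn about x gives the same grasp; the last joint's range is limited). The gripper opens to 92 mm and grips with 3 to 60 N. Pads are 19 mm wide; open, the fingers measure 130 mm over their backs; the gripper's body (75 mm by 190 mm) begins 47 mm behind the grasp point.
Start: joints at [1.184, 0.434, 0.025, 1.573, -0.012, 1.134, -0.075], TCP at [0.175, -0.6, 0.227] pointing down, gripper open.
Joint ranges: [-2.62, 2.62], [-0.44, 2.09], [-1.27, 1.32], [0.08, 2.57], [-1.32, 4.46], [0.12, 2], [-2.74, 2.74]. Speed limits (rad/s): [2.22, 2.22, 3.01, 3.01, 3.14, 3.14, 3.14].

INTERFACE

Orientations are given as a rotation vector (axis times angle).
In Python, from cell import * gives the robot as it stands.
- The arm moves only by the shell command python3 -m handwheel 'ROWS' [FORCE]. ROWS is JSON, a list of rows, each a list of 7 numbers: the opening, from 0 (shut) to 1 (fully open), then the shift along the tool's x, y, z in m, then the turn, a rotation vector about the tool's x, y, z in rad. A call has 1 to 10 rows; each row shifts and turns the commanded pose from where the row before left it, along the tool's axes as they then stand; what a row does not reach is not made up. A row lasts 1/10 s, in which the tool goes at most 50 mm and 8.59 degrees, less where a joint would pass 70% of its speed; a pose out of reach is approached as far as the arm can. A call is refused whole if a number of a shift passes 0.05 or a number of a turn 0.15, either way. A call with a gripper value outside its range is refused whole. The fingers move at their own pace and stop on an object; FORCE is the grip in N (left out, the last holds). Time passes only in rows, so rows that do not move let the fingers close. It gives the time, the measured TCP pose, the force and the opening at its end, in the units of the state.
- observe(): the state, without advancing time (a new reading comes with each control period).
- get_image(name): name is "side" or "top"; returns (picture, depth): 384x512x3 uint8, blue, green, red; 384x512 float32, m along the optical axis (not along the pixel's ray), 0 where there is no reading.
- get_calibration(name): a dict with "camera_matrix" (3x3 intrinsics, pixels), "k1" (the pictures are not rectified: a ray, as slopes to the right and down, at radius r is drawn at 1 + k1 r^2 times it, then the intrinsics apply), "pose" (4x4, takes a point from camera to world coordinates). Camera axes: x right, y down, z forward; pixel columns grow to the right and rows downward; lengths in m; the calibration is good to about 2 mm. A picture is of the moment at which its call begins. get_calibration takes no time and is no camera call.
- sign_off(): hands the job in, once; it reports no verdict.
The state is a dict: "clock": time; "joints": joint angles; "dq": joint speeds; "joint_efforts": joint torques, N m; "position": TCP position; "ee_rot": TCP orientation; "force": force on the tool from outside, world axes, zero at the start; "ft_torque": the same for the moment, N m; "width": opening from 0.0 (shut) to 1.0 (fully open).
Only numpy, scipy, OpenCV 4.12 (cv2) and the standard library are available. Lean on these libraries where they do the work, as an engineer would, in place of code of your own. Each camera call takes 0.05 s, during which the arm holds its last target. There are 200 camera calls.

## Working session

There is one attempt and no reset: what is moved stays moved. The work goes in short steps, Python scripts to look and compute and a shell command to move; the robot and the scene stay as the last step left them, time stands still between calls to the robot, and variables do not carry over. Pictures are saved under pics/ and viewed, about 8 in all and at most 12, crops included, and the job is handed in when it is done.

```bash
mkdir -p pics; ls
cat > h.py <<'E'
from cell import *
import numpy as np, cv2
from scipy.spatial.transform import Rotation as R
def shot(n,f=None):
    im,d=get_image(n); np.savez(f'pics/{n}.npz',im=im,d=d)
    if f: cv2.imwrite('pics/'+f,im)
    return im,d
def pts(n,d):
    c=get_calibration(n);K=c['camera_matrix'];K=np.array(K);k=c['k1'];T=np.array(c['pose'])
    v,u=np.mgrid[:d.shape[0],:d.shape[1]]
    P=cv2.undistortPoints(np.stack([u,v],-1).reshape(-1,1,2).astype(float),K,np.array([k,0,0,0.])).reshape(d.shape+(2,))
    X=np.dstack([P*d[...,None],d])
    return X@T[:3,:3].T+T[:3,3]
E
python3 - <<'E'
from h import *
s=observe();print(s)
for n in("side","top"):
    im,d=shot(n,n+'0.png');c=get_calibration(n);print(n,np.round(np.array(c['pose']),3).tolist(),c['k1'],c['camera_matrix'])
a=cv2.imread('pics/side0.png');
E
```

```text
pics
{'clock': 0.0, 'joints': array([ 1.18444276,  0.43524178,  0.02498971,  1.57408474, -0.01160524,
        1.13399677, -0.07511556]), 'dq': array([-1.11467259e-03,  6.94982105e-04, -1.58336220e-03,  4.67904209e-04,
        4.75192259e-04,  3.76647999e-05, -6.07457445e-04]), 'joint_efforts': array([-1.54746936e-03, -6.67850804e+01,  9.84499678e-01, -3.14460289e+01,
       -6.06539729e-02,  4.28080908e-02,  1.26972491e-04]), 'position': array([ 0.17477165, -0.5995395 ,  0.22593827]), 'ee_rot': array([ 2.06960601,  0.29717406, -2.07037606]), 'force': array([0.13553833, 0.39622867, 0.11751396]), 'ft_torque': array([-0.03548065,  0.02093365,  0.08113486]), 'width': 0.9946251516652219}
side [[-0.688, -0.405, 0.603, 0.009], [-0.726, 0.377, -0.575, 0.511], [0.005, -0.833, -0.553, 0.628], [0.0, 0.0, 0.0, 1.0]] -0.004581728543328448 [[410.19749017   0.         247.75999628]
 [  0.         410.19749017 192.46537305]
 [  0.           0.           1.        ]]
top [[-0.028, -0.985, 0.168, 0.387], [-0.999, 0.023, -0.033, 0.016], [0.029, -0.169, -0.985, 0.951], [0.0, 0.0, 0.0, 1.0]] 0.016210396732202238 [[360.96699393   0.         257.90802523]
 [  0.         360.96699393 199.95963626]
 [  0.           0.           1.        ]]
```

View pics/side0.png

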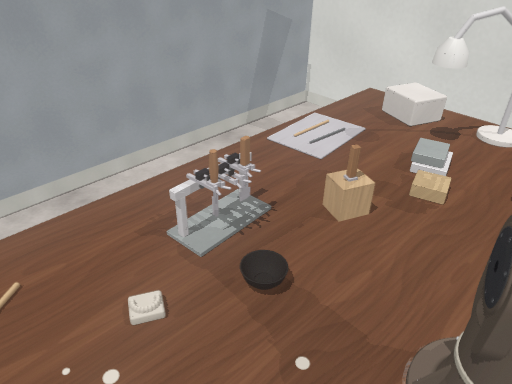

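View pics/top0.png

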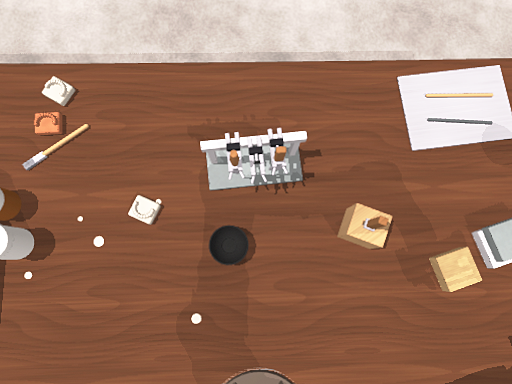

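The side view shows the rack around (220,205) with the knife and scraper on it, the block at (350,190) with the spatula, the bowl at (264,270) and the cast at (147,307). The top view has the rack at (255,160), the block at (367,226) and the bowl at (230,245).

Run:
```python
from h import *
Z={n:np.load(f'pics/{n}.npz') for n in('side','top')}
P={n:pts(n,Z[n]['d']) for n in Z}
def crop(n,u0,v0,w,h,s): return cv2.resize(Z[n]['im'][v0:v0+h,u0:u0+w],None,fx=s,fy=s,interpolation=cv2.INTER_CUBIC)
a=np.vstack([np.hstack([crop('top',195,125,120,75,3.3)[:245],crop('top',330,195,75,62,3.95)[:245]]),np.hstack([crop('side',160,140,120,110,3.0)[:330],crop('side',315,140,80,88,3.75)[:330]])[:, :692]]) if 0 else None
A=crop('top',195,125,120,75,3.3);B=crop('top',330,195,75,62,4);C=crop('side',160,140,120,110,3);D=crop('side',315,140,80,88,3.75)
cv=np.zeros((600,800,3),np.uint8)
for im,x,y in((A,0,0),(B,400,0),(C,0,260),(D,400,260)): cv[y:y+im.shape[0],x:x+im.shape[1]]=im[:600-y]
cv2.imwrite('pics/crops.png',cv)
def box(n,u0,u1,v0,v1):
    p=P[n][v0:v1,u0:u1].reshape(-1,3);return p[Z[n]['d'][v0:v1,u0:u1].ravel()>0]
for n,b in(('top',(330,405,195,257)),('side',(315,385,140,222))):
    p=box(n,*b)
    q=p[(abs(p[:,2]-.095)<.006)];r=cv2.minAreaRect(q[:,:2].astype(np.float32)*1000);print(n,'blocktop',r,len(q),np.median(q[:,2]))
    q=p[(p[:,2]>.108)&(p[:,2]<.20)];
    for z in np.arange(.105,.2,.01):
        t=q[abs(q[:,2]-z)<.005]
        if len(t):print(round(z,3),len(t),t.mean(0).round(4),t.min(0).round(4),t.max(0).round(4))
    q=p[p[:,2]>.18];print('hi',q.mean(0),q.max(0),len(q))
for n,b in(('top',(195,315,125,195)),('side',(165,280,140,250))):
    p=box(n,*b)
    for nm,lo,hi in(('base',.005,.018),('rail/post',.135,.147),('high',.175,.3)):
        q=p[(p[:,2]>lo)&(p[:,2]<hi)];print(n,nm,len(q),cv2.minAreaRect(q[:,:2].astype(np.float32)*1000),q[:,2].max())
```

```text
top blocktop ((467.99505615234375, -278.49053955078125), (91.39909362792969, 83.29562377929688), 68.06950378417969) 1055 0.09512621010826505
0.105 8 [ 0.4654 -0.273   0.109 ] [ 0.4556 -0.283   0.1082] [ 0.4773 -0.2673  0.1099]
0.115 15 [ 0.4657 -0.2706  0.1154] [ 0.4573 -0.2776  0.11  ] [ 0.4795 -0.2666  0.1199]
0.125 14 [ 0.4673 -0.2707  0.1246] [ 0.4562 -0.2786  0.1203] [ 0.4783 -0.2668  0.1297]
0.135 21 [ 0.4644 -0.2719  0.1349] [ 0.4555 -0.2838  0.1301] [ 0.4791 -0.2663  0.1393]
0.145 19 [ 0.4671 -0.2701  0.1458] [ 0.4566 -0.2781  0.1407] [ 0.4782 -0.2668  0.1497]
0.155 18 [ 0.4644 -0.2727  0.1554] [ 0.4556 -0.2844  0.1501] [ 0.4791 -0.2666  0.1596]
0.165 18 [ 0.4661 -0.2704  0.1653] [ 0.457  -0.2779  0.1602] [ 0.478  -0.2665  0.1699]
0.175 23 [ 0.4654 -0.2714  0.1755] [ 0.4558 -0.2826  0.17  ] [ 0.479  -0.2668  0.1797]
0.185 85 [ 0.4672 -0.2773  0.1845] [ 0.4574 -0.29    0.1801] [ 0.4774 -0.2666  0.1878]
hi [ 0.46715368 -0.27730768  0.18454295] [ 0.47737483 -0.26660697  0.18781952] 85
side blocktop ((464.3463439941406, -274.530029296875), (92.78404998779297, 84.54102325439453), 
[... 1026 characters left out ...]
675084044251554
top rail/post 774 ((627.542236328125, -9.957015991210938), (120.88429260253906, 248.28956604003906), 8.821797370910645) 0.14696832751011557
top high 252 ((613.1581420898438, -8.709663391113281), (17.327322006225586, 119.8069076538086), 5.391430854797363) 0.23431087966632813
side base 2816 ((696.7888793945312, -165.58203125), (169.20950317382812, 599.761474609375), 16.972532272338867) 0.017957907585308464
side rail/post 531 ((624.92529296875, -4.4184722900390625), (124.55152130126953, 250.0257110595703), 4.848407745361328) 0.14691758104096037
side high 411 ((610.3176879882812, -5.884578704833984), (18.683059692382812, 119.80335998535156), 5.766801357269287) 0.23245660209023405
```

View pics/crops.png

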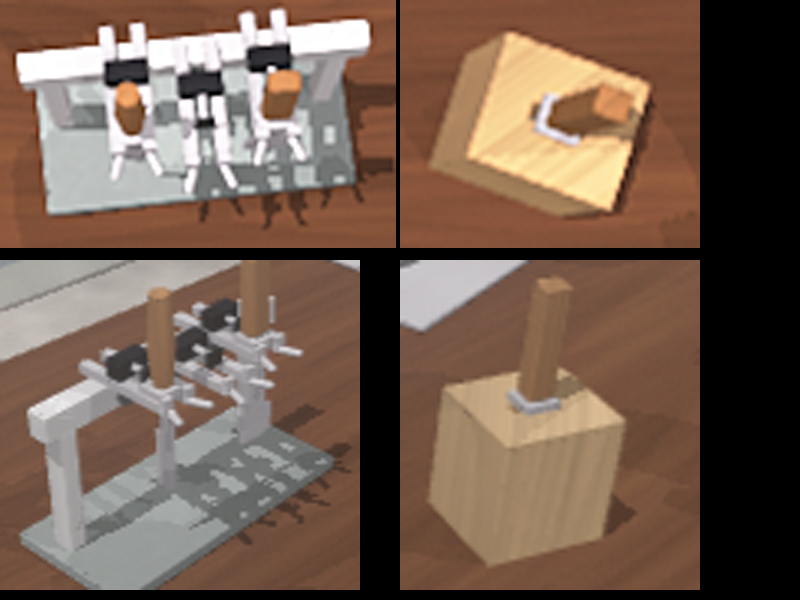

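Run:
```python
from h import *
Z={n:np.load(f'pics/{n}.npz') for n in('side','top')}
print(R.from_rotvec(observe()['ee_rot']).as_matrix().round(3).tolist())
for n in('top','side'):
    im=Z[n]['im'].astype(int);p=pts(n,Z[n]['d']);ok=(Z[n]['d']>0)
    reg=ok&(p[...,0]>.5)&(p[...,0]<.75)&(abs(p[...,1])<.17)
    # base plate : grey
    sat=im.max(2)-im.min(2)
    m=reg&(sat<40)&(abs(p[...,2]-.012)<.005);print(n,'base',cv2.minAreaRect(p[m][:,:2].astype(np.float32)*1000),np.median(p[m][:,2]))
    m=reg&(abs(p[...,2]-.142)<.004);q=p[m];r=cv2.minAreaRect(q[:,:2].astype(np.float32)*1000)
    # rail: ends
    e1=q[q[:,1]>.07];e2=q[q[:,1]<-.09];print('rail ends',e1[:,:2].mean(0),e2[:,:2].mean(0),len(e1),len(e2))
    for s in(1,-1):
        m=reg&(p[...,2]>.175)&(p[...,2]<.24)&((p[...,1]+.009)*s>.02);q=p[m]
        t=q[q[:,2]>q[:,2].max()-.004]
        print('handle',s,q.mean(0).round(4),q[:,2].max().round(4),'top',t.mean(0).round(4),t.min(0).round(4),t.max(0).round(4),len(t))
    # mid hook dark pad pts and outer pads
    m=reg&(im.max(2)<60)&(p[...,2]>.145)&(p[...,2]<.172);q=p[m]
    for c in(.041,-.009,-.059):
        t=q[abs(q[:,1]-c)<.022]
        if len(t):print('pad',c,len(t),t.mean(0).round(4),t.min(0).round(4),t.max(0).round(4))
```

```text
[[-0.001, 0.28, -0.96], [0.001, -0.96, -0.28], [-1.0, -0.001, 0.0]]
top base ((642.9749145507812, -5.936737060546875), (105.92438507080078, 249.71072387695312), 4.914831638336182) 0.01267269365274959
rail ends [0.66070559 0.09530449] [ 0.67838385 -0.10855343] 186 132
handle 1 [0.6064 0.0408 0.2151] 0.2343 top [0.6104 0.0411 0.2317] [0.6033 0.0346 0.2303] [0.6168 0.0471 0.2343] 32
handle -1 [ 0.6159 -0.0571  0.2127] 0.2285 top [ 0.6189 -0.0581  0.2263] [ 0.6116 -0.068   0.2246] [ 0.6253 -0.0488  0.2285] 54
pad 0.041 72 [0.6461 0.044  0.1651] [0.6396 0.0293 0.1545] [0.6544 0.0569 0.1684]
pad -0.009 86 [ 0.6338 -0.0076  0.1643] [ 0.6099 -0.0204  0.1509] [0.6459 0.0069 0.1691]
pad -0.059 87 [ 0.6543 -0.0553  0.1649] [ 0.6484 -0.0698  0.1522] [ 0.6619 -0.0412  0.1696]
side base ((645.9767456054688, -3.211517333984375), (122.80260467529297, 252.13577270507812), 4.473560333251953) 0.011479626843459656
rail ends [0.65608236 0.09794252] [ 0.67234758 -0.11573624] 142 3
handle 1 [0.6023 0.0469 0.2053] 0.2325 top [0.6072 0.0439 0.2299] [0.5997 0.035  0.2287] [0.6151 0.0513 0.2325] 24
handle -1 [ 0.6117 -0.0525  0.2024] 0.2268 top [ 0.6148 -0.0553  0.2248] [ 0.61   -0.065   0.2233] [ 0.6216 -0.047   0.2268] 27
pad 0.041 9 [0.6385 0.0461 0.1591] [0.6364 0.0317 0.1543] [0.641  0.0544 0.164 ]
pad -0.009 26 [ 0.6232 -0.0046  0.1588] [ 0.6045 -0.018   0.153 ] [0.63   0.0091 0.1636]
pad -0.059 22 [ 0.6461 -0.0481  0.1588] [ 0.6438 -0.0671  0.1536] [ 0.6499 -0.039   0.164 ]
```

```bash
python3 -m handwheel '[[1,0,0,0,-0.15,0,0],[1,0,0,0,-0.15,0,0],[1,0,0,0,-0.15,0,0],[1,0,0,0,-0.15,0,0],[1,0,0,0,-0.15,0,0],[1,0,0,0,-0.15,0,0]]' 15; python3 -m handwheel '[[1,0,0.0148,-0.0409,0,0,0],[1,0,0.0148,-0.0409,0,0,0],[1,0,0.0148,-0.0409,0,0,0],[1,0,0.0148,-0.0409,0,0,0],[1,0,0.0148,-0.0409,0,0,0],[1,0,0.0148,-0.0409,0,0,0],[1,0,0.0148,-0.0409,0,0,0],[1,0,0.0148,-0.0409,0,0,0],[1,0,0.0148,-0.0409,0,0,0],[1,0,0.0148,-0.0409,0,0,0]]'
python3 -m handwheel '[[1,0,0,0,0,0,0],[1,0,0,0,0,0,0]]'
python3 - <<'E'
from h import *
s=observe();M=R.from_rotvec(s['ee_rot']).as_matrix();print(s['position'],M.round(4).tolist(),s['joints'].round(2),s['force'])
print('yaw of y',np.degrees(np.arctan2(M[1,1],M[0,1])),'err in tool',M.T@(np.array([.466,-.276,s['position'][2]])-s['position']))
im,d=shot('side');c=cv2.resize(im[100:230,290:420],None,fx=4,fy=4,interpolation=2);cv2.imwrite('pics/s2.png',c)
E
```

```text
clock: 0.7
position: [0.1748, -0.5997, 0.2263]
ee_rot: [1.484, 1.005, -1.484]
force: [-0.2, 0.4, 0.2]
width: 1.003
clock: 1.7
position: [0.4671, -0.2757, 0.2265]
ee_rot: [1.488, 1.001, -1.489]
force: [0.4, -0.8, -0.2]
width: 1.001
clock: 1.9
position: [0.4668, -0.2761, 0.2264]
ee_rot: [1.486, 1.003, -1.487]
force: [-1.4, -0.1, 0.0]
width: 0.998
[ 0.46677643 -0.2761251   0.22637005] [[-0.0007, 0.927, -0.375], [0.0004, -0.375, -0.927], [-1.0, -0.0008, -0.0001]] [ 0.7   0.33 -0.35  1.75  0.12  1.08 -0.07] [-1.36498359 -0.09033883  0.00756322]
yaw of y -22.021379424105227 err in tool [ 5.84958145e-07 -7.66694820e-04  1.75147514e-04]
```

View pics/s2.png

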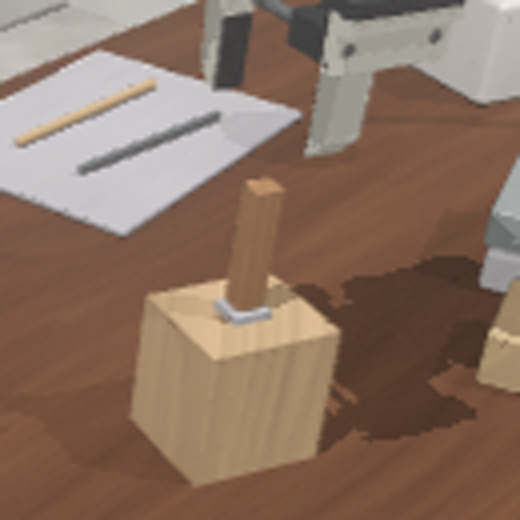

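The side crop shows the spatula handle at crop pixel (255,245), upright, with the open fingers above it and either side of it. I'll go down and grip now.

```bash
python3 -m handwheel '[[1,0.025,0,0,0,0,0],[1,0.025,0,0,0,0,0],[1,0.025,0,0,0,0,0],[1,0.0224,0,0,0,0,0],[1,0,0,0,0,0,0],[1,0,0,0,0,0,0]]' 15; python3 -m handwheel '[[0,0,0,0,0,0,0],[0,0,0,0,0,0,0],[0,0,0,0,0,0,0],[0,0,0,0,0,0,0],[0,0,0,0,0,0,0],[0,0,0,0,0,0,0],[0,0,0,0,0,0,0],[0,0,0,0,0,0,0]]' 15
python3 -c "
from h import *
s=observe();print(s['position'],s['force'],s['ft_torque'],s['width']*92)"
```

```text
clock: 2.55
position: [0.4656, -0.2783, 0.1296]
ee_rot: [1.489, 1.0, -1.49]
force: [0.9, -0.3, 0.8]
width: 0.999
clock: 3.35
position: [0.4664, -0.2771, 0.1293]
ee_rot: [1.488, 1.001, -1.488]
force: [-0.0, 0.2, 0.6]
width: 0.353
[ 0.46640159 -0.27714429  0.12930888] [-0.00676798  0.24835795  0.57890269] [-2.16559554e-05 -8.54306343e-02 -7.71764572e-03] 32.45467457146883
```

```bash
python3 -m handwheel '[[0,0,0,0,0,0,0],[0,0,0,0,0,0,0],[0,0,0,0,0,0,0],[0,0,0,0,0,0,0],[0,0,0,0,0,0,0],[0,0,0,0,0,0,0]]' 40
python3 -c "
from h import *
s=observe();print(s['position'],s['force'],s['ft_torque'],s['width']*92,R.from_rotvec(s['ee_rot']).as_matrix().round(4).tolist())"
```

```text
clock: 3.95
position: [0.4664, -0.2771, 0.1293]
ee_rot: [1.488, 1.001, -1.488]
force: [-0.5, -0.3, -1.0]
width: 0.198
[ 0.46639999 -0.27713402  0.12928779] [-0.47146617 -0.26079955 -1.02997204] [-0.08380912 -0.07460296  0.0067187 ] 18.243555578408635 [[-0.0001, 0.926, -0.3775], [0.0, -0.3775, -0.926], [-1.0, -0.0001, 0.0]]
```

```bash
python3 -m handwheel '[[0,-0.01,0,0,0,0,0],[0,-0.02,0,0,0,0,0],[0,-0.03,0,0,0,0,0],[0,-0.03,0,0,0,0,0],[0,-0.03,0,0,0,0,0],[0,0,0,0,0,0,0],[0,0,0,0,0,0,0]]'
python3 - <<'E'
from h import *
s=observe();M=R.from_rotvec(s['ee_rot']).as_matrix();p=s['position'];print(p,s['force'],s['width']*92)
psi=np.radians(4.8);X=np.array([np.cos(psi),np.sin(psi),0])
yaw=np.arctan2(M[1,1],M[0,1]);print('turn x',-(psi-yaw))
# centre (0.613,-.007); standoff at rack x=-0.075
t=np.array([.613,-.007,p[2]])-.075*X
T=np.column_stack([[0,0,-1],X,[np.sin(psi),-np.cos(psi),0]])
print('shift after turn',T.T@(t-p))
E
```

```text
clock: 4.65
position: [0.4667, -0.2772, 0.2503]
ee_rot: [1.489, 0.999, -1.487]
force: [-0.2, 0.6, -1.9]
width: 0.196
[ 0.46670451 -0.27722954  0.25025901] [-0.21612946  0.60220475 -1.92993839] 18.039676564106426
turn x -0.47085483469504974
shift after turn [ 0.          0.09339463 -0.25704011]
```

```bash
python3 -m handwheel '[[0,0,0,0,-0.12,0,0],[0,0,0,0,-0.12,0,0],[0,0,0,0,-0.12,0,0],[0,0,0,0,-0.111,0,0]]'; python3 -m handwheel '[[0,0,0.009,-0.025,0,0,0],[0,0,0.0105,-0.029,0,0,0],[0,0,0.0105,-0.029,0,0,0],[0,0,0.0105,-0.029,0,0,0],[0,0,0.0105,-0.029,0,0,0],[0,0,0.0105,-0.029,0,0,0],[0,0,0.0105,-0.029,0,0,0],[0,0,0.0105,-0.029,0,0,0],[0,0,0.0105,-0.029,0,0,0],[0,0,0,0,0,0,0]]'
python3 - <<'E'
from h import *
a,d=shot('top');s=observe();M=R.from_rotvec(s['ee_rot']).as_matrix();print(s['position'],M.round(4).tolist())
b,d2=shot('side')
c=np.hstack([cv2.resize(a[120:230,200:320],None,fx=3.3,fy=3.3,interpolation=2),cv2.resize(b[120:230,165:285],None,fx=3.3,fy=3.3,interpolation=2)]);cv2.imwrite('pics/s3.png',c)
for n,im,d in(('top',a,d),('side',b,d2)):
    p=pts(n,d);ok=(d>0)&(p[...,0]>.48)&(p[...,0]<.57)&(abs(p[...,1]+.01)<.05)
    for lo,hi in((.13,.17),(.17,.215),(.215,.24)):
        q=p[ok&(p[...,2]>lo)&(p[...,2]<hi)]
        if len(q):print(n,lo,len(q),q.mean(0).round(4),q.min(0).round(4),q.max(0).round(4))
E
```

```text
clock: 5.05
position: [0.4656, -0.2768, 0.248]
ee_rot: [1.143, 1.253, -1.144]
force: [-0.3, 0.2, -1.8]
width: 0.195
clock: 6.05
position: [0.5374, -0.008, 0.2484]
ee_rot: [1.144, 1.254, -1.142]
force: [0.3, 1.1, -1.7]
width: 0.194
[ 0.53703126 -0.01072205  0.24824936] [[-0.0019, 0.9961, 0.0883], [0.0011, 0.0883, -0.9961], [-1.0, -0.0018, -0.0013]]
side 0.13 164 [ 0.5368 -0.007   0.1495] [ 0.5325 -0.024   0.1302] [0.5675 0.0075 0.1699]
side 0.17 108 [ 0.5346 -0.0066  0.1865] [ 0.5242 -0.0226  0.17  ] [0.5441 0.0076 0.2147]
side 0.215 153 [ 0.5314 -0.0045  0.2259] [ 0.5231 -0.0244  0.2154] [0.5479 0.0066 0.2396]
```

View pics/s3.png

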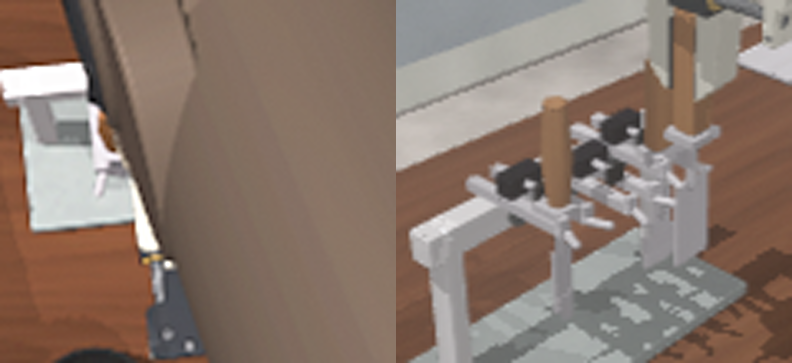

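The top view is blocked by the arm. The side crop shows the spatula upright, with its bolster near (692,135), in front of the middle hook near (620,190). I need its sideways offset from the hook, so I'll map the points from the side view into the rack frame.

Run:
```python
from h import *
z=np.load('pics/side.npz');im,d=z['im'],z['d'];p=pts('side',d)
psi=np.radians(4.8);c,s=np.cos(psi),np.sin(psi)
q=p-np.array([.611,-.0065,0]);q=np.dstack([q[...,0]*c+q[...,1]*s,-q[...,0]*s+q[...,1]*c,q[...,2]])*1000
np.save('pics/q.npy',q)
# ortho map, 0.3mm/px zone x -110..70, y -90..90, colour by image
S=4;H=np.zeros((180*S,130*S+0,3),np.uint8)
ok=(d>0)&(q[...,2]>120)&(q[...,2]<260)&(q[...,0]>-60)&(q[...,0]<70)&(abs(q[...,1])<75)
W=np.zeros((600,520,3),np.uint8)
idx=np.argwhere(ok);idx=idx[np.argsort(q[ok][:,2])]
for v,u in idx:
    x,y,zz=q[v,u]
    if zz>172: continue
    cv2.circle(W,(int((x+60)*4),int((75-y)*4)),3,tuple(int(t) for t in im[v,u]) if 0 else tuple(int(t) for t in cv2.applyColorMap(np.uint8([[np.clip((zz-135)*7,0,255)]]),2)[0,0]),-1)
for x in range(-60,70,10): cv2.line(W,((x+60)*4,0),((x+60)*4,8 if x else 600),(255,255,255),1)
for y in(-50,0,50): cv2.line(W,(0,(75-y)*4),(520,(75-y)*4),(255,255,255),1)
cv2.imwrite('pics/map.png',W)
# held spatula
m=(d>0)&(q[...,0]<-58)&(q[...,0]>-100)&(abs(q[...,1])<40)
for a in range(125,250,6):
    t=q[m&(abs(q[...,2]-a)<3)]
    if len(t):print(a,len(t),t.min(0).round(1)[:2],t.max(0).round(1)[:2],'mid',((t.min(0)+t.max(0))/2).round(1)[:2])
for nm,c0,zs in(('knife',50,(165,225)),('scraper',-50,(165,225)),('mid',0,(143,160))):
  for a in range(*zs,6):
    t=q[(d>0)&(abs(q[...,1]-c0)<24)&(abs(q[...,0])<20)&(abs(q[...,2]-a)<3)]
    if len(t):print(nm,a,len(t),t.min(0).round(1)[:2],t.max(0).round(1)[:2])
```

```text
125 16 [-77.  -10.4] [-73.1  19.1] mid [-75.1   4.3]
131 24 [-77.6 -11.3] [-74.5  19.8] mid [-76.    4.2]
137 21 [-76.9 -10.8] [-74.1  18.8] mid [-75.5   4. ]
143 23 [-77.7 -10. ] [-74.5  18.7] mid [-76.1   4.4]
149 24 [-78.  -11.3] [-73.5  20.4] mid [-75.7   4.6]
155 23 [-76.9  -9.9] [-72.7  19.7] mid [-74.8   4.9]
161 24 [-78.2  -8.7] [-73.5  18.8] mid [-75.9   5. ]
167 22 [-77.5  -9.9] [-73.3  19.1] mid [-75.4   4.6]
173 27 [-77.4  -9.8] [-73.6  19.2] mid [-75.5   4.7]
179 20 [-78.8  -8.2] [-74.2  20.5] mid [-76.5   6.2]
185 24 [-80.5  -9.9] [-71.2  18.9] mid [-75.9   4.5]
191 9 [-79.1   4.6] [-70.9  10.2] mid [-75.    7.4]
197 9 [-78.6   3.9] [-71.2   8.3] mid [-74.9   6.1]
203 7 [-79.1   4.1] [-75.    7.6] mid [-77.    5.8]
209 1 [-74.8   7.1] [-74.8   7.1] mid [-74.8   7.1]
215 31 [-87.2  -7.9] [-63.6  18.1] mid [-75.4   5.1]
221 54 [-87.5 -10.9] [-62.6  18.7] mid [-75.    3.9]
227 27 [-84.3  -5.5] [-69.1  14.2] mid [-76.7   4.4]
233 33 [-84.9  -7.3] [-67.6  15. ] mid [-76.3   3.9]
239 32 [-84.1  -5.4] [-68.5  15.8] mid [-76.3   5.2]
245 23 [-83.7  -6.5] [-68.   15.2] mid [-75.
[... 224 characters left out ...]
.6 60.3]
knife 201 23 [-10.3  45. ] [ 2.4 59.8]
knife 207 24 [-10.1  44.8] [ 2.9 60. ]
knife 213 21 [-9.  45.1] [ 4.3 58.7]
knife 219 20 [-8.5 46.6] [ 2.8 59.2]
scraper 165 20 [ -8.3 -48.7] [ 16.6 -38. ]
scraper 171 13 [ -8.  -49.4] [  5.3 -38.7]
scraper 177 20 [ -7.5 -54.9] [  7.1 -37.9]
scraper 183 20 [ -7.7 -54.2] [  5.2 -39.2]
scraper 189 25 [ -8.9 -56.3] [  5.7 -38.4]
scraper 195 16 [ -7.  -53.6] [  4.9 -39. ]
scraper 201 23 [ -8.1 -54.3] [  5.8 -37.1]
scraper 207 13 [ -6.9 -44.7] [  5.6 -39.3]
scraper 213 12 [ -7.5 -41.4] [  4.7 -38.2]
scraper 219 9 [ -4.3 -40.3] [  5.3 -37.5]
mid 143 41 [-19.3  -8.6] [19.8 16.3]
mid 149 79 [-19.3 -15.7] [19.  16.7]
mid 155 33 [ -5.9 -13.7] [18.9 15.8]
```

View pics/map.png

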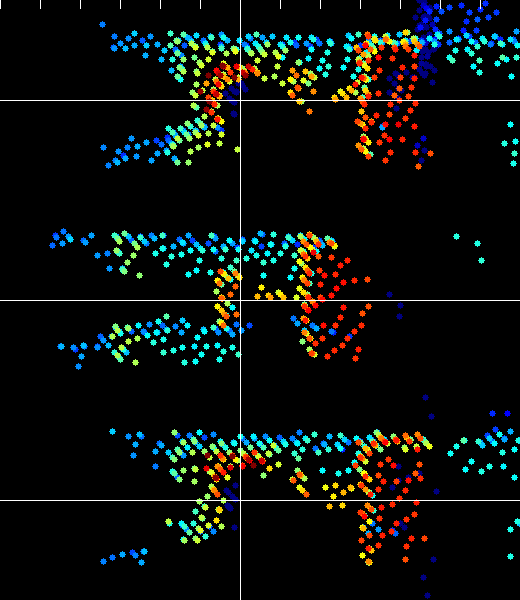

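The map shows the middle hook's lips at x of about −31 to −26, where the outer ones are at −17. So the hook sits about 14 mm nearer than nominal, at y of about +0.6, and first touch should come near spatula x ≈ −17. The held spatula is at x −75.4, y +4.5 and upright. I'll shift it 4 mm towards −y, lower it to 8 mm over the prongs, then bring it in.

```bash
python3 -m handwheel '[[0,0,0,0.004,0,0,0],[0,0.019,0,0,0,0,0],[0,0.019,0,0,0,0,0],[0,0.019,0,0,0,0,0],[0,0,0,0,0,0,0],[0,0,0,0,0,0,0],[0,0,0,0,0,0,0]]'
python3 - <<'E'
from h import *
psi=np.radians(4.8);c,s=np.cos(psi),np.sin(psi)
im,d=shot('side')
for i in range(4):
    o=observe();P=o['position'];M=R.from_rotvec(o['ee_rot']).as_matrix();print(P.round(4),o['force'].round(1),o['ft_torque'].round(2),M[:,0].round(4),np.degrees(np.arctan2(M[1,1],M[0,1])));get_image('top')
p=pts('side',d)
q=p-np.array([.611,-.0065,0]);q=np.dstack([q[...,0]*c+q[...,1]*s,-q[...,0]*s+q[...,1]*c,q[...,2]])*1000
m=(d>0)&(q[...,0]<-58)&(q[...,0]>-100)&(abs(q[...,1])<40)
for a in list(range(70,130,6))+list(range(154,172,2)):
    t=q[m&(abs(q[...,2]-a)<(3 if a<140 else 1))]
    if len(t):print(a,len(t),t.min(0).round(1)[:2],t.max(0).round(1)[:2],'mid',((t.min(0)+t.max(0))/2).round(1)[:2])
t=q[m&(q[...,2]>72)&(q[...,2]<122)];print('blade yaw',np.degrees(np.polyfit(t[:,1],t[:,0],1)[0]))
E
```

```text
clock: 6.85
position: [0.5385, -0.0178, 0.1933]
ee_rot: [1.148, 1.246, -1.147]
force: [-0.7, 0.2, -0.4]
width: 0.191
[ 0.5385 -0.0176  0.1934] [ 0.6  0.1 -1.8] [ 0.02 -0.19 -0.01] [ 1.6e-03 -1.0e-04 -1.0e+00] 4.771475171685309
[ 0.5385 -0.0175  0.1934] [-0.5 -0.4 -0.8] [-0.07 -0.13 -0.02] [ 1.7e-03 -2.0e-04 -1.0e+00] 4.781509942827383
[ 0.5384 -0.0174  0.1932] [-0.4 -0.5 -1. ] [-0.   -0.09  0.04] [ 1.5e-03 -2.0e-04 -1.0e+00] 4.7956905934804075
[ 0.5383 -0.0173  0.1931] [-0.4 -0.6 -1. ] [-0.03 -0.09  0.04] [ 1.2e-03 -1.0e-04 -1.0e+00] 4.803575148422958
70 12 [-75.4 -15.5] [-73.6  10.2] mid [-74.5  -2.7]
76 24 [-76.2 -17. ] [-72.4  11.3] mid [-74.3  -2.9]
82 14 [-76.1 -16. ] [-72.5  10.8] mid [-74.3  -2.6]
88 20 [-76.  -16.3] [-73.4  10.9] mid [-74.7  -2.7]
94 20 [-76.3 -16.6] [-72.6  12.1] mid [-74.4  -2.2]
100 19 [-75.9 -16.2] [-72.9  12.6] mid [-74.4  -1.8]
106 20 [-75.3 -16.4] [-73.3  12.5] mid [-74.3  -2. ]
112 18 [-75.9 -16.3] [-73.4  11.8] mid [-74.7  -2.2]
118 22 [-76.2 -19.7] [-73.4  11. ] mid [-74.8  -4.4]
124 20 [-77.2 -18.4] [-73.2  12.1] mid [-75.2  -3.1]
158 4 [-85.3  -9.2] [-70.4   7.6] mid [-77.9  -0.8]
160 10 [-86.8 -14.3] [-62.9   9.9] mid [-74.8  -2.2]
162 12 [-86.2 -13.7] [-67.8   9.9] mid [-77.   -1.9]
164 27 [-87.4 -14.4] [-62.1  12.3] mid [-74.7  -1.1]
166 17 [-85. -15.] [-64.    8.4] mid [-74.5  -3.3]
168 5 [-81.4   4.3] [-65.    5.4] mid [-73.2   4.8]
170 10 [-83.4 -11.5] [-65.    7.9] mid [-74.2  -1.8]
blade yaw -0.8733382881225421
```

```bash
python3 -m handwheel '[[0,0,0.005,-0.0025,0,0,0],[0,0,0.008,0,0,0,0],[0,0,0.008,0,0,0,0],[0,0,0.008,0,0,0,0],[0,0,0.008,0,0,0,0],[0,0,0.008,0,0,0,0],[0,0,0,0,0,0,0],[0,0,0,0,0,0,0],[0,0,0,0,0,0,0],[0,0,0,0,0,0,0]]'
python3 - <<'E'
from h import *
psi=np.radians(4.8);c,s=np.cos(psi),np.sin(psi)
im,d=shot('side');cv2.imwrite('pics/s4.png',cv2.resize(im[120:240,170:290],None,fx=4.5,fy=4.5,interpolation=2))
for i in range(6):
    o=observe();P=o['position'];f=o['force'];print(P.round(4),f.round(1),'rackx',round(((P[0]-.611)*c+(P[1]+.0065)*s)*1000,2),o['ft_torque'].round(2));get_image('top')
E
```

```text
clock: 8.1
position: [0.5823, -0.0111, 0.1924]
ee_rot: [1.147, 1.248, -1.147]
force: [0.4, -0.0, -0.7]
width: 0.193
[ 0.5823 -0.0111  0.1924] [-0.2 -0.7 -1. ] rackx -29.01 [-0.06 -0.17  0.06]
[ 0.5823 -0.0111  0.1924] [ 0.2 -0.9 -1.1] rackx -28.95 [-0.   -0.1   0.01]
[ 0.5824 -0.0111  0.1924] [-0.9  0.1 -2. ] rackx -28.91 [-0.06 -0.08 -0.  ]
[ 0.5824 -0.011   0.1924] [ 0.   0.  -1.3] rackx -28.85 [-0.01 -0.1  -0.01]
[ 0.5824 -0.011   0.1924] [-0.3  0.6 -1. ] rackx -28.83 [-0.03 -0.12  0.01]
[ 0.5825 -0.011   0.1924] [ 0.4 -0.8 -0.6] rackx -28.82 [ 0.01 -0.09 -0.01]
```

View pics/s4.png

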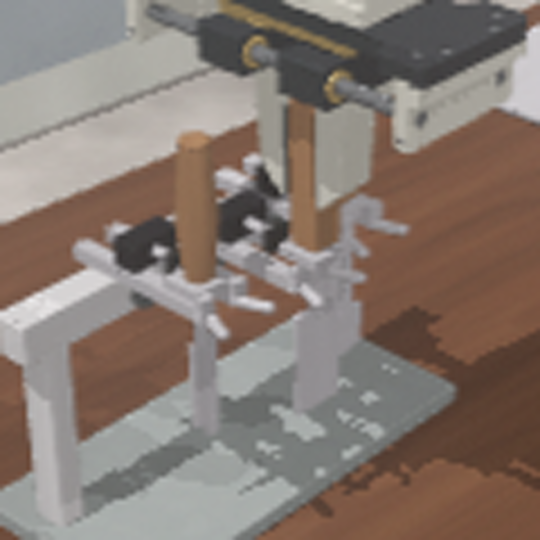

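The bolster, near (318,262) in the crop, is now over the hook with no contact force. I'll creep in from here.

```bash
cat > o.py <<'E'
from h import *
psi=np.radians(4.8);c,s=np.cos(psi),np.sin(psi);F=[];X=[]
for i in range(5):
    o=observe();P=o['position'];f=o['force'];F.append([f[0]*c+f[1]*s,-f[0]*s+f[1]*c,f[2]]);X.append([((P[0]-.611)*c+(P[1]+.0065)*s)*1000,((P[1]+.0065)*c-(P[0]-.611)*s)*1000,P[2]*1000]);T=o['ft_torque']
    if i<4:get_image('top')
print(o['clock'],'x,y,z',np.round(X[-1],2),'F mean',np.mean(F,0).round(2),'T',T.round(2))
E
python3 -m handwheel '[[0,0,0.002,0,0,0,0],[0,0,0.002,0,0,0,0],[0,0,0.002,0,0,0,0],[0,0,0.002,0,0,0,0],[0,0,0,0,0,0,0],[0,0,0,0,0,0,0]]' | grep force; python3 o.py
python3 -m handwheel '[[0,0,0.001,0,0,0,0],[0,0,0.001,0,0,0,0],[0,0,0,0,0,0,0],[0,0,0,0,0,0,0]]'|grep force; python3 o.py
```

```text
force: [-0.0, 0.5, -1.6]
9.25 x,y,z [-20.81  -2.08 192.33] F mean [ 0.29 -0.05 -1.15] T [-0.   -0.14 -0.01]
force: [-0.1, -0.3, -1.1]
9.85 x,y,z [-18.79  -2.07 192.3 ] F mean [-0.03 -0.05 -1.35] T [-0.03 -0.06  0.02]
```

```bash
for i in 1 2; do :; done
python3 -m handwheel '[[0,0,0.001,0,0,0,0],[0,0,0,0,0,0,0],[0,0,0,0,0,0,0]]'|grep force; python3 o.py
python3 -m handwheel '[[0,0,0.001,0,0,0,0],[0,0,0,0,0,0,0],[0,0,0,0,0,0,0]]'|grep force; python3 o.py
python3 -m handwheel '[[0,0,0.001,0,0,0,0],[0,0,0,0,0,0,0],[0,0,0,0,0,0,0]]'|grep force; python3 o.py
```

```text
force: [0.5, 0.2, -1.0]
10.35 x,y,z [-17.77  -2.06 192.34] F mean [ 0.1  -0.15 -1.25] T [ 0.01 -0.1   0.04]
force: [-0.8, -0.0, -1.0]
10.85 x,y,z [-16.77  -2.1  192.3 ] F mean [-0.25 -0.31 -1.2 ] T [-0.03 -0.14 -0.07]
force: [-2.3, -0.4, -0.6]
11.35 x,y,z [-15.98  -2.12 192.23] F mean [-1.87 -0.2  -0.91] T [-0.09  0.37  0.  ]
```

```bash
python3 -m handwheel '[[0,0,0.001,0,0,0,0],[0,0,0,0,0,0,0],[0,0,0,0,0,0,0]]'|grep force; python3 o.py
python3 -m handwheel '[[0,0,0.001,0,0,0,0],[0,0,0,0,0,0,0],[0,0,0,0,0,0,0]]'|grep force; python3 o.py
python3 -m handwheel '[[0,0,0.001,0,0,0,0],[0,0,0,0,0,0,0],[0,0,0,0,0,0,0]]'|grep force; python3 o.py
```

```text
force: [-3.8, -0.3, 0.2]
11.85 x,y,z [-14.89  -2.09 192.26] F mean [-3.29  0.16 -0.2 ] T [-0.07  0.69 -0.03]
force: [-4.2, -0.5, -0.3]
12.35 x,y,z [-13.87  -2.08 192.26] F mean [-3.98  0.26 -0.24] T [-0.08  0.84  0.03]
force: [-4.2, -0.3, -0.3]
12.85 x,y,z [-12.88  -2.11 192.25] F mean [-4.82  0.06 -0.59] T [-0.12  1.    0.  ]
```

The pad force rises 0.8 N/mm and traces back to first touch at x ≈ −16.1. I'll press to about 4.8 mm past touch, then lower.

```bash
python3 -m handwheel '[[0,0,0.001,0,0,0,0],[0,0,0.0006,0,0,0,0],[0,0,0,0,0,0,0],[0,0,0,0,0,0,0]]'|grep force; python3 o.py
python3 -m handwheel '[[0,0.001,0,0,0,0,0],[0,0.001,0,0,0,0,0],[0,0.001,0,0,0,0,0],[0,0.001,0,0,0,0,0],[0,0.001,0,0,0,0,0],[0,0,0,0,0,0,0],[0,0,0,0,0,0,0]]'|grep force; python3 o.py
```

```text
force: [-6.1, 0.5, -0.0]
13.45 x,y,z [-11.38  -2.08 192.23] F mean [-5.61  0.2  -0.28] T [-0.18  1.36 -0.03]
force: [-5.6, 0.1, 1.9]
14.35 x,y,z [-11.19  -2.05 187.53] F mean [-5.63  0.03  2.05] T [-0.1   1.32  0.05]
```

```bash
python3 -m handwheel '[[0,0.001,0,0,0,0,0],[0,0.001,0,0,0,0,0],[0,0,0,0,0,0,0],[0,0,0,0,0,0,0]]'|grep force; python3 o.py
python3 -m handwheel '[[0,0.001,0,0,0,0,0],[0,0,0,0,0,0,0],[0,0,0,0,0,0,0]]'|grep force; python3 o.py
```

```text
force: [-5.8, 0.2, 0.3]
14.95 x,y,z [-11.17  -2.06 185.53] F mean [-5.9   0.14  1.39] T [-0.16  1.34  0.03]
force: [-5.6, 0.3, 1.8]
15.45 x,y,z [-11.17  -2.03 184.57] F mean [-5.82  0.24  1.89] T [-0.08  1.35  0.01]
```

```bash
python3 -m handwheel '[[0,0.0007,0,0,0,0,0],[0,0,0,0,0,0,0],[0,0,0,0,0,0,0]]'|grep force; python3 o.py
python3 -m handwheel '[[0,0.0007,0,0,0,0,0],[0,0,0,0,0,0,0],[0,0,0,0,0,0,0]]'|grep force; python3 o.py
```

```text
force: [-5.0, -0.3, 1.9]
15.95 x,y,z [-11.04  -2.03 183.96] F mean [-5.66 -0.04  2.19] T [-0.11  1.35  0.01]
force: [-5.9, -0.5, 4.1]
16.45 x,y,z [-11.02  -2.06 183.45] F mean [-6.06 -0.13  3.96] T [-0.15  1.44 -0.04]
```

```bash
python3 -m handwheel '[[0,0.0004,0,0,0,0,0],[0,0,0,0,0,0,0],[0,0,0,0,0,0,0]]'|grep force; python3 o.py
python3 -m handwheel '[[0.45,0,0,0,0,0,0],[0.45,0,0,0,0,0,0],[0.45,0,0,0,0,0,0],[0.45,0,0,0,0,0,0],[0.45,0,0,0,0,0,0],[0.45,0,0,0,0,0,0]]'
python3 - <<'E'
from h import *
psi=np.radians(4.8);c,s=np.cos(psi),np.sin(psi)
im,d=shot('side');cv2.imwrite('pics/s5.png',cv2.resize(im[120:240,170:290],None,fx=4.5,fy=4.5,interpolation=2))
E
```

```text
force: [-7.1, -0.8, 4.5]
16.95 x,y,z [-11.    -1.99 183.24] F mean [-6.7  -0.51  5.61] T [-0.22  1.58  0.01]
clock: 17.55
position: [0.6002, -0.0095, 0.1825]
ee_rot: [1.147, 1.248, -1.147]
force: [0.7, 0.6, -0.4]
width: 0.448
```

View pics/s5.png

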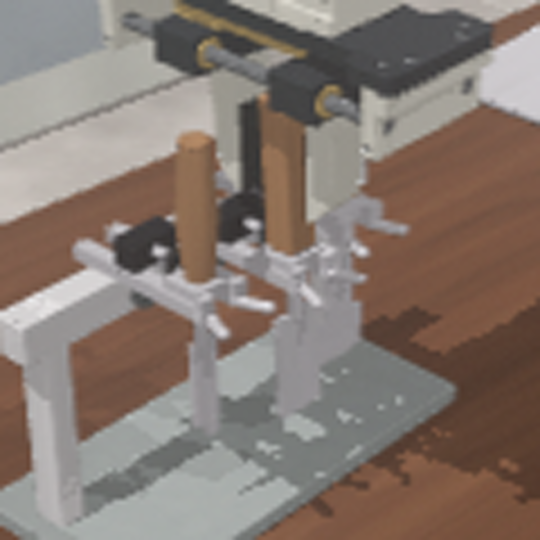

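The fingers are clear of the handle and the spatula stays upright on the hook, handle top near (283,100), bolster near (288,262). I'll back off straight up and check.

```bash
python3 -m handwheel '[[0.45,-0.005,0,0,0,0,0],[0.45,-0.015,0,0,0,0,0],[0.45,-0.03,0,0,0,0,0],[0.45,-0.04,0,0,0,0,0],[0.45,-0.05,0,0,0,0,0],[0.45,0,0,0,0,0,0],[0.45,0,0,0,0,0,0]]'
python3 -m handwheel '[[0.45,0,-0.03,0.04,0,0,0],[0.45,0,-0.03,0.04,0,0,0],[0.45,0,-0.03,0.04,0,0,0],[0.45,0,-0.03,0.04,0,0,0],[0.45,0,-0.03,0.04,0,0,0],[0.45,0,0,0,0,0,0],[0.45,0,0,0,0,0,0]]'
python3 - <<'E'
from h import *
psi=np.radians(4.8);c,s=np.cos(psi),np.sin(psi)
im,d=shot('side');a,_=shot('top');p=pts('side',d)
cv2.imwrite('pics/s6.png',np.vstack([cv2.resize(im[130:235,160:280],(600,300) if 0 else None,fx=3,fy=3,interpolation=2),]) )
cv2.imwrite('pics/s6.png',np.hstack([cv2.resize(im[130:300,120:300],None,fx=2.2,fy=2.2,interpolation=2),cv2.resize(a[110:280,120:300],None,fx=2.2,fy=2.2,interpolation=2)]))
q=p-np.array([.611,-.0065,0]);q=np.dstack([q[...,0]*c+q[...,1]*s,-q[...,0]*s+q[...,1]*c,q[...,2]])*1000
m=(d>0)&(abs(q[...,0]+14)<16)&(abs(q[...,1])<22)
print('handle top z',q[m][:,2].max(), np.sort(q[m][:,2])[-12:].round(1))
for a in list(range(66,120,9))+[162]+list(range(170,242,9)):
    t=q[m&(abs(q[...,2]-a)<4)]
    if len(t):print(a,len(t),'mid',((t.min(0)+t.max(0))/2).round(1)[:2],t.mean(0).round(1)[:2])
t=q[m&(q[...,2]>66)&(q[...,2]<115)];print('blade yaw',np.degrees(np.polyfit(t[:,1],t[:,0],1)[0]))
for nm,c0 in(('knife',50),('scraper',-50)):
  for a in(183,207):
    t=q[(d>0)&(abs(q[...,1]-c0)<24)&(abs(q[...,0])<20)&(abs(q[...,2]-a)<6)];print(nm,a,t.min(0).round(1)[:2],t.max(0).round(1)[:2])
E
```

```text
clock: 18.3
position: [0.6007, -0.0093, 0.3242]
ee_rot: [1.149, 1.245, -1.145]
force: [-0.7, 0.3, -0.3]
width: 0.448
clock: 19.0
position: [0.4661, -0.2225, 0.3215]
ee_rot: [1.149, 1.248, -1.151]
force: [0.4, 0.5, 0.4]
width: 0.453
handle top z 239.81581334945113 [239.1 239.2 239.2 239.3 239.3 239.4 239.6 239.6 239.7 239.7 239.8 239.8]
66 29 mid [-18.7   0.2] [-18.1  -0.5]
75 30 mid [-17.9   0.2] [-17.8   1.9]
84 29 mid [-17.3  -0.7] [-17.5   1.3]
93 36 mid [-17.6   0.2] [-17.1  -0.3]
102 32 mid [-17.1  -0.6] [-16.8   0.1]
111 27 mid [-16.8   1.5] [-16.4   2.2]
162 45 mid [-10.6   2. ] [-15.6   5. ]
170 33 mid [-15.2   0.8] [-18.1   3.9]
179 32 mid [-14.2   0.5] [-17.6   3.6]
188 36 mid [-12.5   0.3] [-15.6   4.6]
197 35 mid [-13.2   2.5] [-16.3   5. ]
206 39 mid [-13.7   1.6] [-16.2   4.6]
215 35 mid [-12.7   1.8] [-15.7   4.8]
224 38 mid [-11.2  -0.2] [-15.1   4.8]
233 42 mid [-10.4   0.7] [-14.1   3.9]
blade yaw 0.1304462827774267
knife 183 [-10.1  45.5] [ 4.5 60.7]
knife 207 [-10.5  43.8] [ 4.6 60.4]
scraper 183 [ -7.6 -59.4] [  6.1 -38.8]
scraper 207 [ -8.7 -58.7] [  5.4 -37.1]
```

View pics/s6.png

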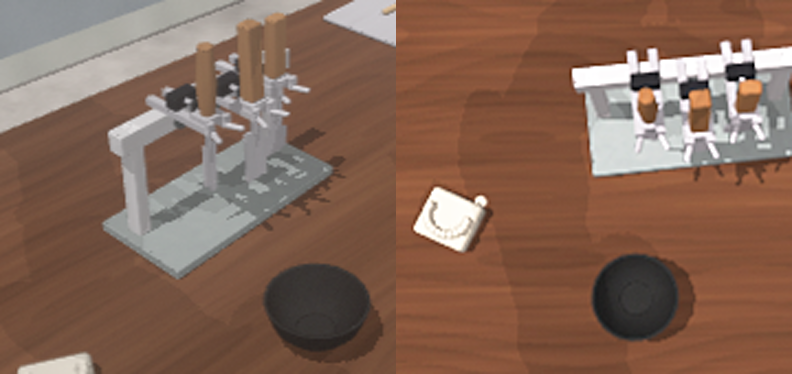

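Run:
```python
from h import *
psi=np.radians(4.8);c,s=np.cos(psi),np.sin(psi)
D=[get_image('side')[1] for _ in range(4)];d=np.median(D,0);p=pts('side',d)
q=p-np.array([.611,-.0065,0]);q=np.dstack([q[...,0]*c+q[...,1]*s,-q[...,0]*s+q[...,1]*c,q[...,2]])*1000
def fit(m,nm,ax=0):
    t=q[m];
    A=np.c_[t[:,1-ax],t[:,2],np.ones(len(t))];k=np.ones(len(t),bool)
    for _ in range(6):
        w=np.linalg.lstsq(A[k],t[k,ax],rcond=None)[0];r=abs(A@w-t[:,ax]);k=r<1.2
    print(nm,len(t),k.sum(),w.round(4))
fit((d>0)&(abs(q[...,0]+17)<6)&(abs(q[...,1])<16)&(q[...,2]>64)&(q[...,2]<117),'blade')
h=(d>0)&(abs(q[...,1])<9)&(q[...,2]>172)&(q[...,2]<234)&(q[...,0]<-15)
fit(h,'handle front')
h=(d>0)&(q[...,0]>-20)&(q[...,0]<-4)&(q[...,2]>172)&(q[...,2]<234)&(q[...,1]>5)&(q[...,1]<18)
fit(h,'handle side',1)
h=(d>0)&(abs(q[...,1]+50)<9)&(q[...,2]>172)&(q[...,2]<220)&(q[...,0]<-4)&(q[...,0]>-14)
fit(h,'scraper front')
h=(d>0)&(abs(q[...,1]-.5)<11)&(q[...,2]>235)&(abs(q[...,0]+13)<14);t=q[h];w=np.linalg.lstsq(np.c_[t[:,:2],np.ones(len(t))],t[:,2],rcond=None)[0];print('top face',len(t),w.round(3),t.mean(0))
h=(d>0)&(q[...,2]>150)&(q[...,2]<164)&(abs(q[...,1])<15)&(q[...,0]<-18)&(q[...,0]>-36)
for t in q[h][np.argsort(q[h][:,0])][::1]:print(t.round(1),end=' ')
```

```text
blade 191 178 [ 9.30000e-03  4.52000e-02 -2.13944e+01]
handle front 168 142 [ 1.45000e-02  4.40000e-02 -2.89602e+01]
handle side 155 132 [ 5.04000e-02 -3.80000e-03  1.05234e+01]
scraper front 108 103 [ 0.0218  0.0083 -6.8044]
top face 46 [ 7.00000e-02 -7.10000e-02  2.39089e+02] [-12.3869048    2.26081299 238.06545918]
[-31.  -10.3 151.5] [-30.6  12.1 153.7] [-30.6  12.1 151.2] [-30.6   8.8 154.8] [-30.4 -14.2 152. ] [-30.2   8.5 151.9] [-30.2 -11.2 153.3] [-30.   14.7 152.1] [-30.   -8.  152.1] [-29.8  14.4 154.4] [-29.1  -9.  153.9] [-27.9  -7.1 151.6] [-27.8   9.1 153.8] [-27.3 -14.3 153.4] [-27.1  -7.9 153.5] [-26.9  14.5 153.3] [-26.6  -8.5 155.7] [-26.3 -12.2 153.9] [-26.2  10.6 153.8] [-25.8  -2.8 152.7] [-25.8   3.7 155.6] [-25.7  -2.9 155.3] [-25.6  13.1 154.7] [-25.6   3.5 152.9] [-25.6   0.2 151.4] [-25.6  -6.3 151. ] [-25.3 -13.2 155.6] [-25.1  -6.9 155.8] [-25.   -6.9 153.1] [-24.9   6.  156.3] [-24.9   9.2 155.2] [-24.8  -0.6 155.9] [-24.3 -11.  156.3] [-24.3   5.4 153.2] [-24.2  -1.2 152.8] [-24.2  11.6 156. ] [-23.2   0.9 155.9] [-23.    7.  163.7] [-22.7   0.3 160.6] [-22.7  -6.2 155.1] [-22.4  -0.  162.9] [-22.4   3.2 161.8] [-22.4   6.5 155.5] [-22.2  -9.9 155.9] [-22.2   3.1 159.1] [-22.   -3.6 156. ] [-22.   -7.  162.2] [-22.   -3.7 161.1] [-22.    6.  160.3] [-22.   12.6 150.4] [-21.9  12.4 155.4] [-21.7  12.3 152.7] [-21.6  -7.4 159.4] [-21.6   2.4 156. ] [-21.4  -1.1 156.9] [-21.3  -4.5 163.1] [-21.1   5.1 157. ] [-21.1  -4.7 157.7] [-20.9   8.1 160.8] [-20.9   8.  163.3] [-20.9   8.1 158.2] [-20.7  -8.3 156. ] [-20.2   7.4 155.1] [-20.1  10.4 158.9] [-19.9  13.5 155.1] [-19.6   9.9 155.9] [-19.3 -13.2 155.8] [-18.8   9.  160.4] [-18.7   8.8 162.8] [-18.   11.6 150.9]
```

The spatula sits behind the lips: bolster front at x −25.6, lips' rear about −26. It leans back about 0.04 rad (limit 0.08) and its blade faces front. The neighbours read as before, and the arm is well clear, so I'm handing in.

```bash
python3 -c "
from h import *
print(observe()['clock'],observe()['force'].round(1));print(sign_off())"
```

```text
19.3 [-0.2 -0.8  0.6]
the job is handed in; nothing more can be done
None
```

The spatula is hanging on the middle hook and released, and the job was handed in at 19.3 s; no verdict was reported. I lifted it out of the block and turned it to face the rack. I felt first touch on the pad with the hook about 14 mm nearer than nominal. I then pressed about 5 mm past touch at around 6 N, lowered until the prongs took about 3–4 N, let go and backed off upward.

**Last checks:**
- **Seat:** the bolster's front face is against the lips' rear, with the spatula about 13–14 mm towards −x from nominal (limit 22) and about 1 mm sideways (limit 7). The blade faces front within about 1°.
- **Height:** the handle centre is roughly 197–197.5 mm up (allowed 195.5–200.5), from the camera and the arm's own position. The camera's raw handle-top face reading gave a lower value, about 196.
- **Neighbours:** the knife and scraper read as before, within about 1–2 mm.
- **Cast and bowl:** both look undisturbed in the last pictures; I did not measure them.

**Less than ideal:** the spatula leans back about 0.04 rad. That is inside the 0.08 limit, so I left it rather than risk disturbing it.

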